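Push the bit case through the spring flap of the return bin

ROBOT

A 7-joint arm with a two-finger parallel gripper is mounted at the origin on the work surface. World frame = base frame: x ahead of the robot, y to its left, z up, the work surface at z = 0. Lengths are in mm, angles in rad, forces in N, time in s.
With the tool pointing down it reaches from about 350 to 900 mm from the base axis. Payload 8.1 kg.
Tool frame: the origin (TCP) lies at the very end of the fingers, on their centre line; the grasp point (between the pads) lies 19 mm behind it (robot.grasp_offset is the distance from the TCP to the grasp point, in mm); x points along the fingers, z is the direction in which the jaws open and shut, and the axes are right-handed (so a half turn about x gives the same grasp; the last joint's range is limited). The gripper opens to 85 mm and grips with 20 to 120 N. Pads are 22 mm wide; open, the fingers measure 114 mm over their backs; the gripper's body (76 mm by 85 mm) begins 54 mm behind the grasp point. The pads swing forward as they close: fully open they stand 13 mm farther back than shut.
Start: joints at [1.179, 0.434, 0.025, 1.573, -0.012, 1.134, -0.075], TCP at [177.977, -599.139, 198.023] pointing down, gripper open.
Joint ranges: [-2.62, 2.62], [-0.44, 2.09], [-1.27, 1.32], [0.08, 2.57], [-1.32, 4.46], [0.12, 2], [-2.74, 2.74]. Speed limits (rad/s): [2.22, 2.22, 3.01, 3.01, 3.14, 3.14, 3.14].

INTERFACE

Orientations are given as [roll, pitch, yaw] about the fixed x, y, z axes, in that order (R = Rz(yaw) Ry(pitch) Rx(roll)).
In Python, from station import robot gives the robot as it stands.
- The arm moves only by the tool servo_tool, never from a script. Its argument "plan" is a list of rows, each an object with "jaw": the gripper command: -1 is shut, 1 is fully open, values between are in proportion; "xyz": the shift along the tool's x, y, z as a fraction of full scale, a list of three; "angular": the turn, a rotation vector about the tool's x, y, z as a fraction of full scale, a list of three. In form: [{"jaw": jaw, "xyz": [tx, ty, tz], "angular": [ax, ay, az]}, ...]. A call has 1 to 12 rows; each row shifts and turns the commanded pose from where the row before left it, along the tool's axes as they then stand; what a row does not reach is not made up. Full scale, the value 1, is 120 mm for a shift and 180 degrees for a turn. A row lasts 1/8 s, in which the tool goes at most 62.5 mm and 10.7 degrees, less where a joint would pass 70% of its speed; a pose out of reach is approached as far as the arm can. A call with a number of a shift or a turn outside -1 to 1 is refused whole. A call with a gripper value outside its range is refused whole. The fingers move at their own pace and stop on an object; the grip force is fixed at half the most. Time passes only in rows, so rows that do not move let the fingers close. It gives the time, the measured TCP pose, the force and the opening at its end, in the units of the state.
- robot.sense(): the state, without advancing time (a new reading comes with each control period).
- robot.read_camera(name): name is "scene" or "top" or "wrist"; returns (picture, depth): 384x512x3 uint8, red, green, blue; 384x512 float32, mm along the optical axis (not along the pixel's ray), 0 where there is no reading.
- robot.camera_model(name): a dict with "fx", "fy", "cx", "cy" (pixels), "R" (3x3) and "t" (3): a world point X has camera coordinates R X + t; the wrist camera has in their place "T_tool_cam" (4x4, takes a point from camera to tool coordinates, whose origin is the TCP and whose axes are the tool frame's). Camera axes: x right, y down, z forward; pixel columns grow to the right and rows downward; lengths in mm; the calibration is good to about 2 mm. A picture is of the moment at which its call begins: read the wrist's pose just before it. camera_model takes no time and is no camera call.
- robot.hand_in(): hands the job in, once; it reports no verdict.
The state is a dict: "t": time; "qpos": joint angles; "joint_velocities": joint speeds; "tau": joint torques, N m; "position": TCP position; "tool_rot": TCP orientation; "ft_force": force on the tool from outside, world axes, zero at the start; "wrist_torque": the same for the moment, N m; "grip_width": finger opening in mm.
Only numpy, scipy, OpenCV 4.12 (cv2) and the standard library are available. Lean on these libraries where they do the work, as an engineer would, in place of code of your own. Each camera call takes 0.05 s, during which the arm holds its last target.

TASK

Return the green bit case that lies on the ledge: with one fingertip push the yellow spring flap open and hold it, and meanwhile with the other finger push the case along the ledge and through the doorway, so that it drops into the bin. Then draw back and let the flap swing shut. Only push: do not pick up or lift the case, and leave the tools and other things around it where they are.

Things in the scene. Friction and masses are not known exactly. Their poses are not given: they have to be found in the camera images.
- return_bin: Fixed grey return bin: flat ledge in front (its -x), open-topped bin behind (+x). Origin on the table under the middle of the doorway's sill; x runs level from the ledge through the doorway into the bin, y left, z up. Numbers called 'bin frame' are mm in these axes. Ledge top: z 90, x -150 to 0, y -70 to 120.
- sill (a point): Bin frame (0, 0, 90): middle of the sill, where the ledge ends in a sheer drop. The doorway spans y -60 to 64, open above (no lintel). A silver post (y -70 to -60) and a fixed red wing (y 64 to 120) beside it stand to z 146. The case tips in once its centre has passed x 0.
- lane (a point): Bin frame (-75, -30, 90): middle of the case's lane on the ledge. Two silver ribs, 5 wide and 6 high, centred at y -57 and y -3, run along x and guide the case straight to the right-hand part of the doorway. The ledge left of them (y 0 to 60) is free for the finger that opens the flap.
- bin_floor (a point): Bin frame (70, 25, 6): middle of the bin's black rubber floor. Inside: x 0 to 140, y -64 to 114; rim at z 100.
- flap (a joint): Yellow flap in the doorway, upright hinge at its left end. 0 = shut, grows as it swings into the bin (away from the ledge), stop at 1.45 rad. A spring shuts it: 0.08 N m when shut, 0.16 at 1 rad; a finger at y 30 needs 3 to 4 N. Plate 6 thick, when shut at bin frame x 1 to 7, y -55 to 55, z 94 to 142.
- flap_hinge (a point): Point on the flap's hinge axis at half its height: bin frame (4, 61, 118) mm.
- flap_edge (a point): Middle of the flap's free upright edge, 116 mm from the hinge axis; bin frame (4, -55, 118) mm when shut.
- bit_case: Closed green plastic bit case with a black seam and latch, 48 long (x) x 40 wide (y) x 38 high (mm), about 140 g, flat on the ledge between the two ribs (4.5 mm play on each side), its x about along the bin's x. Origin: centre of its underside.
- case_center (a point): Centre of the bit case, 19 mm above its underside.
- socket: Bystander: chromed socket, 32 mm across, 48 high, standing on the ledge at the far left, before the red wing. Origin: centre of its underside.
- screwdriver: Bystander: yellow-handled screwdriver, 190 mm, lying on the table right of the bin. Origin: underside, near its middle.
- hose_clamp: Bystander: steel hose clamp ring, 52 mm across, 12 high, on the table right of the bin. Origin: centre of its underside.
- nut_driver: Bystander: blue-handled driver, 170 mm, lying on the table left of the bin. Origin: underside, near its middle.
- oil_bottle: Bystander: black oil bottle with a red cap, 48 mm across, 120 high, left of the bin. Origin: centre of its underside.
- spanner: Bystander: steel spanner, 180 mm, lying on the table far to the right. Origin: underside, near its middle.
- wheel_socket: Bystander: dark impact socket, 48 mm across, 55 high, standing far to the right. Origin: centre of its underside.
Things that resemble listed ones, but are neither listed nor needed, are in the scene too. Of the things like the bit_case, leave any that is orange or pink; of the rest the larger one is meant.

How it is judged (in metres and radians):
On the way, in this order (a step that is already met when the one before it is completed fails the run):
1. a finger pushes the flap open by more than 0.2 rad while the case is still on the ledge (its centre more than 12 mm before the sill) and does not press on the flap (value of joint flap above 0.2 rad and contact force between the fingers and flap above 0.2 N and x of case_center in the frame of return_bin below -0.012 m and contact force between bit_case and flap below 0.3 N), for 0.05 s.
2. with a finger still holding the flap open by more than 0.35 rad, a finger pushes the case into the doorway (its centre less than 7 mm before the sill) (value of joint flap above 0.35 rad and contact force between the fingers and flap above 0.1 N and contact force between the fingers and bit_case above 0.05 N and x of case_center in the frame of return_bin above -0.007 m and height (world z) of case_center above 0.085 m), for 0.02 s.
At the end, for the whole second after the job is handed in: The case lies at rest in the bin, inside its walls and with its centre lower than 60 mm above the table, and the flap is shut (within 0.08 rad) (x of case_center in the frame of return_bin between 0.005 and 0.14 m and y of case_center in the frame of return_bin between -0.064 and 0.114 m and height (world z) of case_center below 0.06 m and value of joint flap below 0.08 rad and linear speed of bit_case below 0.02 m/s); the robot touches nothing.
It fails at once if the case is lifted (its centre more than 27 mm above where it stands on the ledge) (height (world z) of case_center above 0.136 m).
It fails at once if a tool, socket, clamp or bottle standing about is moved by more than 20 mm (distance of any of socket, screwdriver, hose_clamp, nut_driver, oil_bottle, spanner, wheel_socket from where it was at the start of the episode above 0.02 m).
It also fails if it takes over 40 s, if anything falls off the work surface, if the arm or the gripper's body presses on something with over 40 N, if the wrist force passes 120 N, or if a joint passes its speed limit or range.

## Working session

There is one attempt and no reset: what is moved stays moved. The work goes in short steps, Python scripts to look and compute and a tool call to move; the robot and the scene stay as the last step left them, time stands still between calls to the robot, and variables do not carry over. Pictures are saved under pics/ and viewed, and the job is handed in when it is done.

Besides the shell and the picture viewer there is one more tool, called after "Emit:" as name(argument=value, ...), one argument or row to a line, values as JSON. servo_tool: Moves the arm, as the interface text tells. Shift numbers are shares of 120 mm and turn numbers shares of 180 degrees, none past 1 either way. Its arguments: {"type":"object","properties":{"plan":{"type":"array"}},"required":["plan"]}

```bash
ls; mkdir -p pics
python3 - <<'E'
from station import robot
import cv2,numpy as np
for n in ("scene","top"):
    p,d=robot.read_camera(n); cv2.imwrite(f"pics/{n}0.png",p[:,:,::-1]); np.save(f"{n}_d.npy",d); np.save(f"{n}_p.npy",p)
    m=robot.camera_model(n); print(n,m)
s=robot.sense(); print(s)
E
```

```text
pics
scene {'fx': 447.0136705274147, 'fy': 447.0136705274147, 'cx': 251.79575679267452, 'cy': 187.10713597486048, 'R': array([[-0.29742086,  0.95458844, -0.01737097],
       [ 0.53875933,  0.15278479, -0.8284897 ],
       [-0.78821267, -0.25576889, -0.55973481]]), 't': array([ 243.04144758, -209.26560072, 1560.25636533])}
top {'fx': 409.80134217136555, 'fy': 409.80134217136555, 'cx': 257.6132389676368, 'cy': 192.14374677405917, 'R': array([[ 0.02423625, -0.99946999, -0.02173346],
       [-0.98704442, -0.02047454, -0.15913548],
       [ 0.15860616,  0.02530874, -0.9870175 ]]), 't': array([ -70.41522432,  579.06571513, 1073.77787378])}
{'t': 0.1, 'qpos': array([ 1.17941483,  0.43514169,  0.02497701,  1.57399318, -0.01161168,
        1.13402905, -0.07509545]), 'joint_velocities': array([-1.78747370e-03, -1.17988812e-03, -2.29586091e-05, -2.78025959e-03,
       -1.17791129e-03,  1.60867373e-03,  8.66858816e-04]), 'tau': array([ 3.65432490e-03, -6.71754384e+01,  1.02829278e+00, -3.16902280e+01,
        1.57918775e-02,  7.27133898e-03, -2.76919513e-05]), 'position': array([ 177.79398721, -598.65184106,  197.31674838]), 'tool_rot': array([-3.05716033,  1.5693702 ,  1.94393738]), 'ft_force': array([-0.19348703, -0.43483104, -0.72284602]), 'wrist_torque': array([-0.01287471, -0.05419516, -0.00653788]), 'grip_width': 85.46562509342567}
```

View pics/scene0.png

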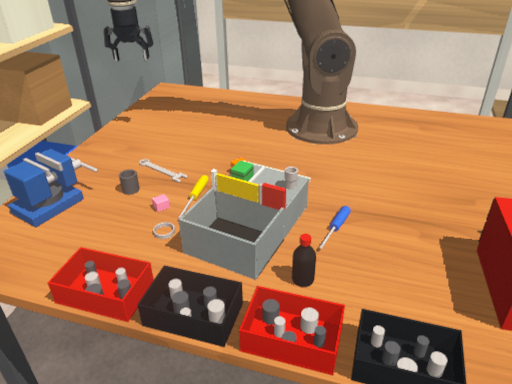

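View pics/top0.png

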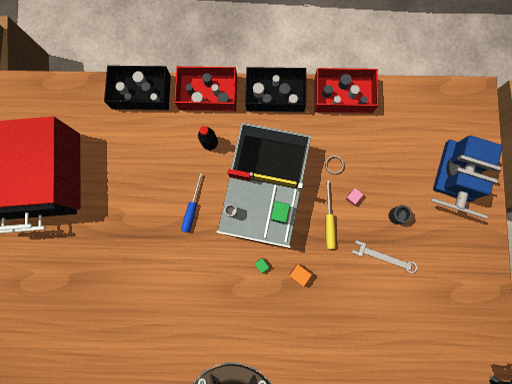

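The top view shows the bin at about (265,185), with the larger green case between the ribs at (281,212). The flap line runs from (250,177) to (302,185), and the red wing is at (240,175). The robot base is at the bottom, and a small green decoy sits at (263,266). Next I'll measure the bin and case.

```bash
cat > h.py <<'E'
import numpy as np,cv2
from station import robot
def cloud(n,d):
    m=robot.camera_model(n); h,w=d.shape
    u,v=np.meshgrid(np.arange(w),np.arange(h))
    c=np.stack([(u-m['cx'])/m['fx']*d,(v-m['cy'])/m['fy']*d,d],-1)
    return (c-m['t'])@m['R']   # R^T (c-t)
E
python3 - <<'E'
from h import *
for n in("top","scene"):
    p=np.load(n+"_p.npy");d=np.load(n+"_d.npy");X=cloud(n,d)
    hsv=cv2.cvtColor(p,cv2.COLOR_RGB2HSV);H,S,V=cv2.split(hsv)
    print(n,"table z",np.median(X[...,2][(d>0)&(H<20)&(S>100)]))
    roi=(X[...,0]>300)&(X[...,0]<800)&(X[...,1]>-350)&(X[...,1]<150)&(d>0)
    for name,mk in dict(green=(H>45)&(H<75)&(S>120),yel=(H>20)&(H<34)&(S>150),red=((H<5)|(H>175))&(S>150)).items():
        k,l,st,ce=cv2.connectedComponentsWithStats((mk&roi).astype(np.uint8))
        for i in range(1,k):
            if st[i,4]<15: continue
            q=X[(l==i)]; print(name,st[i],"med",np.median(q,0).round(1),"lo",np.percentile(q,3,0).round(1),"hi",np.percentile(q,97,0).round(1))
    gray=(S<60)&roi
    z=X[...,2]; led=(gray&(abs(z-90)<5)).astype(np.uint8)
    k,l,st,ce=cv2.connectedComponentsWithStats(led)
    for i in range(1,k):
        if st[i,4]<100: continue
        q=X[l==i]; r=cv2.minAreaRect(q[:,:2].astype(np.float32)); print("ledge",st[i],r,cv2.boxPoints(r).round(1).tolist(),np.median(q[:,2]))
    cv2.imwrite(f"pics/{n}_crop.png",cv2.resize((p[110:290,180:360] if n=="top" else p[130:280,160:340])[:,:,::-1],None,fx=3.3,fy=3.3,interpolation=cv2.INTER_CUBIC))
E
```

```text
top table z -0.621920104313627
green [271 201  19  22 299] med [ 518.5 -116.6  127. ] lo [ 495.9 -136.6  123.6] hi [541.4 -97.  130.4]
green [255 258  14  15 123] med [384.3 -71.3  25.5] lo [ 3.686e+02 -8.710e+01  1.000e-01] hi [400.5 -57.   28.4]
yel [254 173  43  15 272] med [ 599.3 -103.   129.9] lo [ 588.3 -153.1    3.1] hi [637.  -51.6 143.9]
yel [326 214  10  35 299] med [ 477.9 -257.2   22.7] lo [ 437.1 -269.    16.3] hi [ 524.3 -247.1   28.1]
red [200 126   9  11  76] med [729.2  85.7 117.7] lo [719.7  77.1  19.1] hi [773.1 103.3 121.7]
red [228 169  23  12 181] med [609.9 -10.7 143.3] lo [602.1 -37.    3.9] hi [647.5  14.1 147.8]
ledge [ 217  178   83   70 3547] ((525.1846923828125, -62.638221740722656), (190.74014282226562, 155.24644470214844), 79.57897186279297) [[431.6000061035156, -142.39999389648438], [584.2999877929688, -170.5], [618.7999877929688, 17.100000381469727], [466.1000061035156, 45.20000076293945]] 89.25423128396693
scene table z 1.0759274296633516
green [231 161  22  20 311] med [ 531.9 -109.9  126.6] lo [ 504.3 -133.9  101.2] hi [548.9 -94.1 130.4]
yel [217
[... 265 characters left out ...]
.4] hi [626.9  16.8 147.7]
red [301 234  10  13 116] med [739.9  89.3 119.9] lo [725.6  80.5 105.8] hi [745.6  98.  122.5]
ledge [ 180  164  130   87 1172] ((600.294189453125, -72.46561431884766), (185.6139373779297, 304.6786804199219), 79.5084228515625) [[433.6000061035156, -136.0], [733.2000122070312, -191.5], [767.0, -8.899999618530273], [467.3999938964844, 46.5]] 90.52838026536988
ledge [184 190  81  30 190] ((624.2926635742188, -136.16845703125), (93.99620056152344, 186.1991424560547), 33.356937408447266) [[533.7999877929688, -84.19999694824219], [636.2000122070312, -239.8000030517578], [714.7000122070312, -188.10000610351562], [612.4000244140625, -32.599998474121094]] 88.42349263435221
```

View pics/top_crop.png

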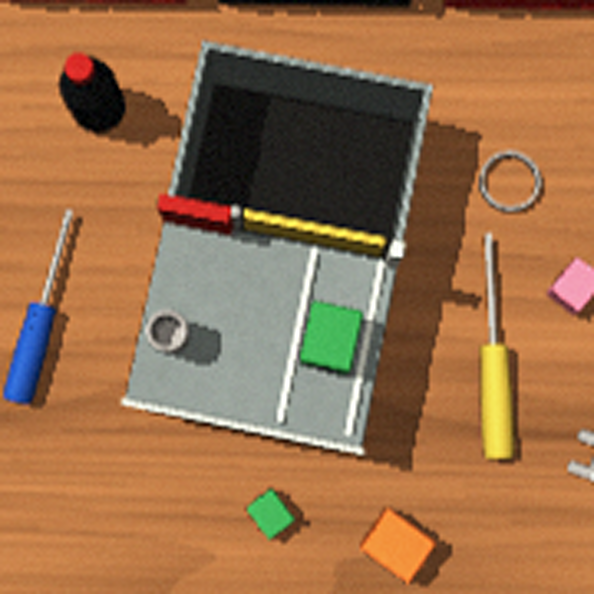

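View pics/scene_crop.png

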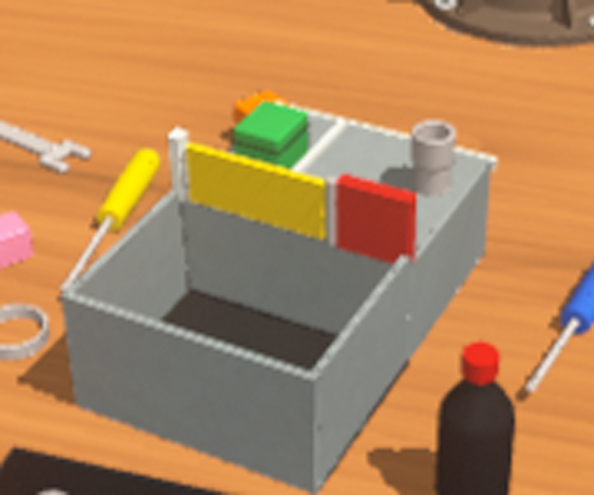

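Run:
```python
from h import *
yaw=np.radians(-10.43);ex=np.array([np.cos(yaw),np.sin(yaw)]);ey=np.array([-ex[1],ex[0]]);o=np.array([591.8,-100.8])
for n in("top","scene"):
    p=np.load(n+"_p.npy");d=np.load(n+"_d.npy");m=robot.camera_model(n)
    H,S,V=cv2.split(cv2.cvtColor(p,cv2.COLOR_RGB2HSV))
    X=cloud(n,d); C=-m['R'].T@m['t']
    u,v=np.meshgrid(np.arange(512),np.arange(384))
    D=np.stack([(u-m['cx'])/m['fx'],(v-m['cy'])/m['fy'],np.ones_like(u,float)],-1)@m['R']
    def plane(mask,z):
        w=C+D[mask]*((z-C[2])/D[mask][:,2])[:,None]; return np.c_[(w[:,:2]-o)@ex,(w[:,:2]-o)@ey]
    B=np.stack([(X[...,:2]-o)@ex,(X[...,:2]-o)@ey,X[...,2]],-1)
    yel=(H>20)&(H<34)&(S>150); green=(H>45)&(H<75)&(S>120); red=((H<5)|(H>175))&(S>150)
    for nm,mk in(("flap",yel&(abs(B[...,1])<70)&(B[...,2]>80)&(abs(B[...,0])<40)),("flaptop",yel&(abs(B[...,1])<70)&(B[...,2]>139)&(abs(B[...,0])<40)),("wing",red&(B[...,1]<140)&(B[...,1]>50)&(B[...,2]>90)),("wingtop",red&(B[...,1]<140)&(B[...,1]>50)&(B[...,2]>142)),("casetop",green&(B[...,0]>-120)&(B[...,2]>122)),("silver",(S<50)&(V>190)&(abs(B[...,2]-93)<7)&(B[...,1]>-66)&(B[...,1]<10)&(B[...,0]>-140)&(B[...,0]<-5)),("post",(S<60)&(B[...,2]>140)&(B[...,1]>-90)&(B[...,1]<-50)&(abs(B[...,0])<30)),("socket",(S<70)&(B[...,2]>132)&(B[...,1]>50)&(B[...,0]<-15)&(B[...,0]>-120))):
        q=B[mk]
        if len(q)<4: print(n,nm,len(q));continue
        print(n,nm,len(q),"med",np.median(q,0).round(1),"lo",np.percentile(q,3,0).round(1),"hi",np.percentile(q,97,0).round(1),"slope x/y",np.polyfit(q[:,1],q[:,0],1).round(3), "rect",cv2.minAreaRect(q[:,:2].astype(np.float32)))
        if nm=="silver":
            for s in(q[q[:,1]<-30],q[q[:,1]>-30]): print("  rib",np.median(s[:,1]),s[:,0].min(),s[:,0].max(),np.polyfit(s[:,0],s[:,1],1).round(3))
```

```text
top flap 235 med [  5.4  -0.9 136.6] lo [  4.5 -51.2 100.4] hi [ 10.7  51.  144.2] slope x/y [-1.000e-03  6.369e+00] rect ((7.833322048187256, 0.16605758666992188), (6.98328971862793, 107.82315063476562), 0.14039760828018188)
top flaptop 102 med [  8.   -1.6 141.3] lo [  4.9 -50.8 139.2] hi [ 11.   51.4 144.5] slope x/y [-2.000e-03  7.901e+00] rect ((7.8528032302856445, 0.01528167724609375), (6.629042148590088, 107.52014923095703), 0.005978361237794161)
top wing 165 med [  0.7  91.9 144. ] lo [ -2.5  65.2 107.3] hi [  9.  117.9 147.8] slope x/y [ 0.025 -0.489] rect ((3.766167163848877, 92.28466796875), (55.85245895385742, 23.088890075683594), 75.69467163085938)
top wingtop 102 med [  3.7  92.5 145.3] lo [ -2.   66.4 142.5] hi [  9.  118.8 148.4] slope x/y [0.008 2.908] rect ((3.4704737663269043, 92.36461639404297), (55.361663818359375, 11.776570320129395), 89.3878402709961)
top casetop 296 med [-69.2 -28.4 127. ] lo [-91.3 -47.2 123.7] hi [-46.7 -10.  130.4] slope x/y [-2.5000e-02 -6.9605e+01] rect ((-68.64453887939453, -28.490446090698242), (39.52968978881836, 48.15638732910156), 88
[... 1504 characters left out ...]
17435455322266), 1.2800263166427612)
scene wingtop 109 med [  9.2  95.8 146.3] lo [  1.6  69.4 142.6] hi [ 14.9 120.7 148.2] slope x/y [1.000e-03 9.067e+00] rect ((9.047821044921875, 94.42147064208984), (54.424076080322266, 15.589792251586914), 88.75186157226562)
scene casetop 195 med [-59.5 -24.8 128.3] lo [-86.6 -44.1 123.6] hi [-40.1  -8.5 130.7] slope x/y [-4.6000e-02 -6.2047e+01] rect ((-64.13507843017578, -26.478513717651367), (39.743770599365234, 49.71274185180664), 88.97966003417969)
scene silver 80 med [-99.   -0.6  95.3] lo [-132.7  -11.    89.9] hi [-62.    1.7  98.3] slope x/y [  0.868 -96.778] rect ((-97.73625183105469, -3.9797277450561523), (82.64340209960938, 16.931209564208984), 5.532334327697754)
  return _methods._mean(a, axis=axis, dtype=dtype,
  ret = ret.dtype.type(ret / rcount)
Traceback (most recent call last):
ValueError: zero-size array to reduction operation minimum which has no identity
```

```bash
cat >> h.py <<'E'
from scipy.spatial.transform import Rotation as Ro
yaw=np.radians(-10.43);ex=np.array([np.cos(yaw),np.sin(yaw),0]);ey=np.array([-ex[1],ex[0],0]);ez=np.array([0,0,1.])
o=np.array([596.4,-100.6,0])
def W(b): return o+b[0]*ex+b[1]*ey+b[2]*ez
def Bf(w): w=np.asarray(w)-o; return np.array([w@ex,w@ey,w[2]])
def rep():
    s=robot.sense(); R=Ro.from_euler('xyz',s['tool_rot']).as_matrix()
    B=np.stack([ex,ey,ez])@R
    print('t',round(s['t'],2),'world',s['position'].round(1),'bin',Bf(s['position']).round(1),'F bin',Bf(s['ft_force']+o).round(2),'w',round(s['grip_width'],1))
    print('tool axes in bin (cols):\n',B.round(3)); print('q',s['qpos'].round(2)); return s,R
def goal(b,skew=51):
    s,R=rep()
    z=np.cos(np.radians(skew))*ey+np.sin(np.radians(skew))*ex
    for sg in(1,-1):
        zz=sg*z; x=-ez; y=np.cross(zz,x); T=np.stack([x,y,zz],1)
        rv=(Ro.from_matrix(R.T@T)).as_rotvec()
        print('sg',sg,'rotvec deg',np.degrees(rv).round(1))
    dw=W(b)-s['position']; print('delta tool mm now',(R.T@dw).round(1),'units',(R.T@dw/120).round(3))
E
python3 -c "
from h import *
goal((-86,1.5,250))"
```

```text
t 0.1 world [ 177.8 -598.7  197.3] bin [-321.5 -565.6  197.3] F bin [-0.11 -0.46 -0.72] w 85.5
tool axes in bin (cols):
 [[-0.001  0.891  0.454]
 [ 0.001  0.454 -0.891]
 [-1.    -0.    -0.001]]
q [ 1.18  0.44  0.02  1.57 -0.01  1.13 -0.08]
sg 1 rotvec deg [-1.02e+02 -1.00e-01 -1.00e-01]
sg -1 rotvec deg [78.  -0.1  0.1]
delta tool mm now [ -52.2  467.1 -398.7] units [-0.435  3.893 -3.322]
```

Emit:
servo_tool(
  plan=[
    {"jaw":1,"xyz":[-0.1,0.25,-0.2],"angular":[0,0,0]},
    {"jaw":1,"xyz":[-0.1,0.33,-0.28],"angular":[0,0,0]},
    {"jaw":1,"xyz":[-0.1,0.33,-0.28],"angular":[0,0,0]},
    {"jaw":1,"xyz":[-0.1,0.33,-0.28],"angular":[0,0,0]},
    {"jaw":1,"xyz":[-0.03,0.33,-0.28],"angular":[0,0,0]},
    {"jaw":1,"xyz":[0,0.33,-0.28],"angular":[0,0,0]},
    {"jaw":1,"xyz":[0,0.33,-0.28],"angular":[0,0,0]},
    {"jaw":1,"xyz":[0,0.33,-0.28],"angular":[0,0,0]},
    {"jaw":1,"xyz":[0,0.33,-0.28],"angular":[0,0,0]},
    {"jaw":1,"xyz":[0,0.33,-0.28],"angular":[0,0,0]},
    {"jaw":1,"xyz":[0,0.33,-0.28],"angular":[0,0,0]},
    {"jaw":1,"xyz":[0,0.3,-0.28],"angular":[0,0,0]},
  ],
)

```text
t: 1.6
position: [509.4, -88.8, 249.4]
tool_rot: [-1.736, 1.571, -3.018]
ft_force: [0.8, -1.2, -0.5]
grip_width: 85.4
```

Emit:
servo_tool(
  plan=[
    {"jaw":1,"xyz":[0,0,0],"angular":[-0.0567,0,0]},
    {"jaw":1,"xyz":[0,0,0],"angular":[-0.0567,0,0]},
    {"jaw":1,"xyz":[0,0,0],"angular":[-0.0567,0,0]},
    {"jaw":1,"xyz":[0,0,0],"angular":[-0.0567,0,0]},
    {"jaw":1,"xyz":[0,0,0],"angular":[-0.0567,0,0]},
    {"jaw":1,"xyz":[0,0,0],"angular":[-0.0567,0,0]},
    {"jaw":1,"xyz":[0,0,0],"angular":[-0.0567,0,0]},
    {"jaw":1,"xyz":[0,0,0],"angular":[-0.0567,0,0]},
    {"jaw":1,"xyz":[0,0,0],"angular":[-0.0567,0,0]},
    {"jaw":1,"xyz":[0,0,0],"angular":[-0.0567,0,0]},
    {"jaw":1,"xyz":[0,0,0],"angular":[0,0,0]},
  ],
)

```text
t: 2.98
position: [508.5, -90.4, 249.3]
tool_rot: [2.302, 1.57, 2.8]
ft_force: [0.3, 0.5, -1.0]
grip_width: 85.4
```

Run:
```python
from h import *
goal((-86,1.5,250))
p,d=robot.read_camera("wrist"); cv2.imwrite("pics/w1.png",p[:,:,::-1]);print(robot.camera_model("wrist"))
p,d2=robot.read_camera("top"); cv2.imwrite("pics/t1.png",cv2.resize(p[90:290,150:390,::-1],None,fx=2.5,fy=2.5))
np.save("w1p.npy",p);np.save("w1d.npy",d)
```

```text
t 2.98 world [508.5 -90.4 249.3] bin [-88.3  -5.9 249.3] F bin [ 0.25  0.52 -0.96] w 85.4
tool axes in bin (cols):
 [[-0.001 -0.629  0.778]
 [ 0.     0.778  0.629]
 [-1.     0.001 -0.   ]]
q [ 0.57  0.28 -0.62  1.72  0.18  1.2   0.4 ]
sg 1 rotvec deg [-0. -0. -0.]
sg -1 rotvec deg [180.  -0.   0.]
delta tool mm now [-0.7  4.3  6.4] units [-0.006  0.036  0.054]
{'fx': 280.7327107736069, 'fy': 280.7327107736069, 'cx': 256.0859346489734, 'cy': 196.7997295529004, 'T_tool_cam': array([[-1.05928157e-04, -2.87987930e-01,  9.57634033e-01,
        -1.75468504e+02],
       [-1.14357504e-03, -9.57633377e-01, -2.87987859e-01,
         7.46604638e+01],
       [ 9.99999341e-01, -1.12563240e-03, -2.27895469e-04,
         1.67251561e-02],
       [ 0.00000000e+00,  0.00000000e+00,  0.00000000e+00,
         1.00000000e+00]])}
```

View pics/w1.png

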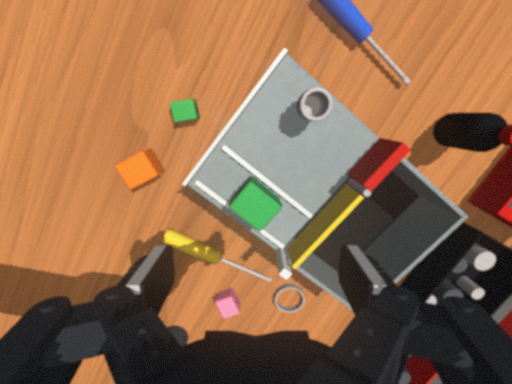

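View pics/t1.png

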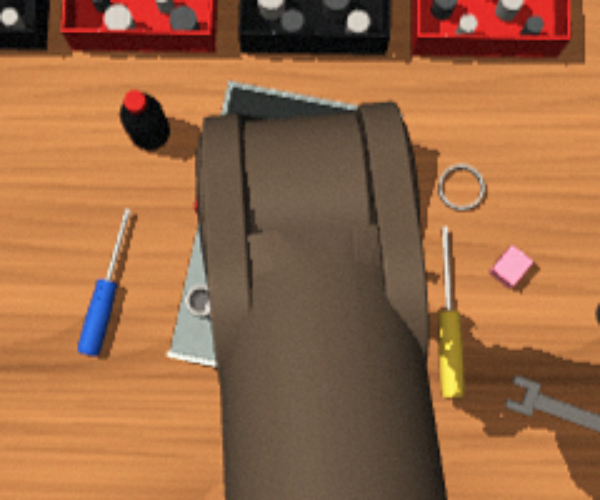

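The wrist view shows the case at (256,204), the flap from (292,262) to (362,188), the finger tips at about (160,265) and (358,262), and the socket at (316,103). I'll cross-check the bin frame and the finger tips with this view.

```bash
cat >> h.py <<'E'
def wcloud(d,s):
    m=robot.camera_model("wrist"); h,w=d.shape
    u,v=np.meshgrid(np.arange(w),np.arange(h))
    c=np.stack([(u-m['cx'])/m['fx']*d,(v-m['cy'])/m['fy']*d,d],-1)
    T=m['T_tool_cam']; t=c@T[:3,:3].T+T[:3,3]
    R=Ro.from_euler('xyz',s['tool_rot']).as_matrix(); w_=t@R.T+s['position']-o
    return t,np.stack([w_@ex,w_@ey,w_[...,2]],-1)
def wmeas(p,d,s):
    t,B=wcloud(d,s); H,S,V=cv2.split(cv2.cvtColor(p,cv2.COLOR_RGB2HSV)); z=B[...,2];ok=d>0
    yel=(H>20)&(H<34)&(S>130);green=(H>45)&(H<75)&(S>100);red=((H<5)|(H>175))&(S>150)
    for nm,mk in(("flaptop",yel&ok&(z>136)&(z<150)),("wingtop",red&ok&(z>140)&(z<152)&(B[...,1]<150)),("case",green&ok&(z>122)&(z<135)),("socket",(S<80)&(z>132)&(z<143)&(B[...,1]>60)&(B[...,1]<130)&(B[...,0]<-30)),("ledge",(S<70)&(abs(z-90)<4)&(B[...,0]<-10)&(B[...,0]>-200)&(abs(B[...,1])<150))):
        q=B[mk]
        if len(q)<8: print(nm,len(q));continue
        print(nm,len(q),'med',np.median(q,0).round(1),'lo',np.percentile(q,2,0).round(1),'hi',np.percentile(q,98,0).round(1),'x/y',np.polyfit(q[:,1],q[:,0],1).round(3))
    return t,B
E
python3 - <<'E'
from h import *
s=robot.sense(); p=cv2.imread("pics/w1.png")[:,:,::-1].copy(); d=np.load("w1d.npy")
t,B=wmeas(p,d,s)
f=(d>0)&(d<230)&(t[...,0]>-60)
for nm,k in(("neg",f&(t[...,2]<0)),("pos",f&(t[...,2]>0))):
    q=t[k];print(nm,len(q),'lo',q.min(0).round(1),'hi',q.max(0).round(1)); e=q[q[:,0]>q[:,0].max()-12];print('  tip z range',np.percentile(e,[2,98],axis=0).round(1))
E
```

```text
flaptop 690 med [  2.9   5.4 141.3] lo [  0.8 -50.3 136.3] hi [  7.   54.7 142.8] x/y [0.004 3.245]
wingtop 723 med [ -0.9  93.6 145.5] lo [ -5.7  67.  140.8] hi [  5.9 119.  147. ] x/y [ 0.002 -0.871]
case 1395 med [-73.9 -25.9 127.5] lo [-95.5 -45.5 124.6] hi [-51.2  -7.8 128.9] x/y [-1.4000e-02 -7.4134e+01]
socket 423 med [-94.5  96.  137.3] lo [-109.1   80.4  132.8] hi [-79.7 109.8 138.8] x/y [ 4.2000e-02 -9.8363e+01]
ledge 15441 med [-93.   42.9  89.5] lo [-151.4  -63.3   87.8] hi [-12.8 118.2  91.2] x/y [ 6.100e-02 -8.871e+01]
neg 563 lo [-59.9 -10.  -56.4] hi [-45.  13. -42.]
  tip z range [[-56.9  -8.7 -54. ]
 [-46.5  12.9 -42.2]]
pos 567 lo [-60.   -9.6  42.4] hi [-45.8  13.2  56.3]
  tip z range [[-57.6  -8.8  42.5]
 [-46.6  12.8  54.8]]
```

Run:
```python
from h import *
s=robot.sense(); d=np.load("w1d.npy")
t,B=wcloud(d,s)
f=(d>0)&(t[...,0]>-70)&(t[...,0]<40)&(abs(t[...,2])<70)
for k in(f&(t[...,2]<0),f&(t[...,2]>0)):
    q=t[k]; e=q[q[:,0]>q[:,0].max()-6]; print(len(q),'max',q.max(0).round(1),np.percentile(e,[2,98],axis=0).round(1).tolist())
    print(np.histogram(q[:,0],bins=np.arange(-70,45,5)))
```

```text
1195 max [-45.   13.4 -41.9] [[-51.0, -8.5, -47.4], [-45.6, 12.5, -42.2]]
(array([327, 305, 273, 203,  87,   0,   0,   0,   0,   0,   0,   0,   0,
         0,   0,   0,   0,   0,   0,   0,   0,   0]), array([-70, -65, -60, -55, -50, -45, -40, -35, -30, -25, -20, -15, -10,
        -5,   0,   5,  10,  15,  20,  25,  30,  35,  40]))
1208 max [-45.8  13.2  56.7] [[-51.8, -8.9, 42.5], [-45.9, 12.5, 47.9]]
(array([350, 291, 268, 207,  92,   0,   0,   0,   0,   0,   0,   0,   0,
         0,   0,   0,   0,   0,   0,   0,   0,   0]), array([-70, -65, -60, -55, -50, -45, -40, -35, -30, -25, -20, -15, -10,
        -5,   0,   5,  10,  15,  20,  25,  30,  35,  40]))
```

Run:
```python
from h import *
s=robot.sense()
p,d=robot.read_camera("scene"); np.save("s2d.npy",d)
X=cloud("scene",d)
R=Ro.from_euler('xyz',s['tool_rot']).as_matrix(); t=(X-s['position'])@R
f=(d>0)&(abs(t[...,1])<60)&(abs(t[...,2])<90)&(t[...,0]>-140)&(t[...,0]<60)
for a in range(-120,60,8):
    k=f&(t[...,0]>=a)&(t[...,0]<a+8)
    if k.sum()>0: print(a,k.sum(),np.percentile(t[k],[3,97],axis=0).round(0).tolist())
cv2.imwrite("pics/s2.png",cv2.resize(p[40:240,150:390,::-1],None,fx=3,fy=3,interpolation=cv2.INTER_CUBIC))
w=cv2.imread("pics/w1.png"); cv2.imwrite("pics/w1z.png",cv2.resize(w[220:340,80:440],None,fx=2.2,fy=2.2,interpolation=cv2.INTER_CUBIC))
```

```text
-120 64 [[-120.0, -18.0, -70.0], [-112.0, 10.0, 75.0]]
-112 66 [[-112.0, -18.0, -70.0], [-104.0, 10.0, 75.0]]
-104 79 [[-104.0, -15.0, -57.0], [-96.0, 10.0, 77.0]]
-96 25 [[-96.0, -14.0, -48.0], [-88.0, 5.0, 75.0]]
-88 35 [[-87.0, -12.0, -48.0], [-80.0, 5.0, 61.0]]
-80 50 [[-80.0, -13.0, -42.0], [-72.0, 9.0, 58.0]]
-72 56 [[-72.0, -12.0, -44.0], [-64.0, 8.0, 59.0]]
-64 55 [[-63.0, -12.0, -46.0], [-57.0, 8.0, 59.0]]
-56 46 [[-56.0, -12.0, -45.0], [-49.0, 8.0, 56.0]]
-48 5 [[-48.0, -3.0, -33.0], [-47.0, 6.0, 50.0]]
```

View pics/s2.png

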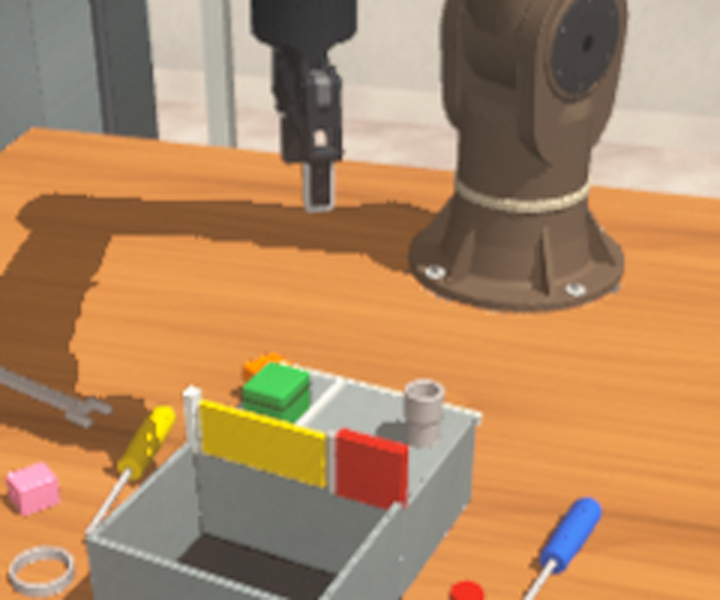

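View pics/w1z.png

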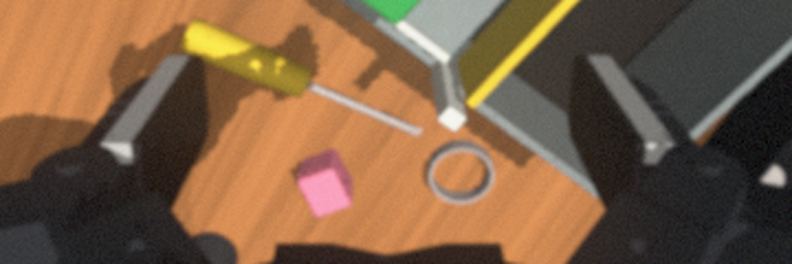

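Two independent cameras agree that the open finger tips are about 46 mm short of the reported TCP, much more than the 13 mm I expected from the description. I'll set heights by the measured tips, descend in stages and check again on the way down.

Emit:
servo_tool(
  plan=[
    {"jaw":1,"xyz":[0.3,0.036,0.054],"angular":[0,0,0]},
    {"jaw":1,"xyz":[0.4,0,0],"angular":[0,0,0]},
    {"jaw":1,"xyz":[0.4,0,0],"angular":[0,0,0]},
    {"jaw":1,"xyz":[0.15,0,0],"angular":[0,0,0]},
    {"jaw":1,"xyz":[0,0,0],"angular":[0,0,0]},
    {"jaw":1,"xyz":[0,0,0],"angular":[0,0,0]},
  ],
)

```text
t: 3.88
position: [513.2, -83.3, 100.5]
tool_rot: [-0.626, 1.569, -0.127]
ft_force: [-0.4, -0.5, 0.6]
grip_width: 85.5
```

```bash
cat > look.py <<'E'
from h import *
import sys
n=sys.argv[1]
s,R=rep()
p,d=robot.read_camera("wrist"); cv2.imwrite(f"pics/w{n}.png",p[:,:,::-1])
t,B=wmeas(p,d,s)
f=(d>0)&(abs(abs(t[...,2])-50)<12)&(abs(t[...,1])<25)&(t[...,0]>-100)&(d<220)
for k in(f&(t[...,2]<0),f&(t[...,2]>0)):
    q=t[k]; print('finger max tool x',np.percentile(q[:,0],99).round(1),' bin tip',np.median(B[k][q[:,0]>np.percentile(q[:,0],90)],0).round(1) if len(q) else '')
p,d=robot.read_camera("scene"); cv2.imwrite(f"pics/s{n}.png",cv2.resize(p[90:290,150:390,::-1],None,fx=3,fy=3,interpolation=cv2.INTER_CUBIC))
X=cloud("scene",d);t=(X-s['position'])@R
f=(d>0)&(abs(t[...,1])<20)&(abs(abs(t[...,2])-50)<15)&(t[...,0]>-140)&(t[...,0]<60)&(p.max(-1)<60)
print('scene dark tip max x',np.percentile(t[f][:,0],98).round(1))
E
python3 look.py 3
```

```text
t 3.88 world [513.2 -83.3 100.5] bin [-85.    2.  100.5] F bin [-0.29 -0.61  0.63] w 85.5
tool axes in bin (cols):
 [[ 0.001 -0.629  0.777]
 [ 0.     0.777  0.629]
 [-1.    -0.001  0.001]]
q [ 0.49  0.44 -0.58  1.91  0.31  0.88  0.26]
flaptop 496 med [  1.8  48.5 140.9] lo [1.000e-01 4.040e+01 1.362e+02] hi [  6.5  56.4 142.5] x/y [-0.004  2.743]
wingtop 2065 med [ -3.5  84.5 145.1] lo [ -6.7  66.6 140.3] hi [  5.2 104.6 146.6] x/y [-0.063  2.959]
case 4348 med [-74.8 -24.6 127.4] lo [-96.  -44.8 123.5] hi [-51.6  -7.6 128.6] x/y [-4.0000e-03 -7.4629e+01]
socket 1944 med [-95.1  96.1 137.1] lo [-109.9   79.9  132.5] hi [-80.5 109.3 138.7] x/y [ 7.20000e-02 -1.01947e+02]
ledge 42863 med [-100.4   48.8   89.5] lo [-152.   -52.6   87.9] hi [-13.5 117.8  91. ] x/y [ 9.4000e-02 -9.4542e+01]
finger max tool x 12.1  bin tip [-124.8  -28.2   88.9]
finger max tool x 12.2  bin tip [-47.4  34.5  88.9]Traceback (most recent call last):
  File "look.py", line 13, in <module>
    print('scene dark tip max x',np.percentile(t[f][:,0],98).round(1))
                                 ~~~~~~~~~~~~~^^^^^^^^^^^^^^
    return _quantile_unchecked(
        a, q, axis, out, overwrite_input, method, keepdims, weights)
    return _ureduce(a,
                    func=_quantile_ureduce_func,
    ...<5 lines>...
                    overwrite_input=overwrite_input,
                    method=method)
    r = func(a, **kwargs)
    result = _quantile(arr,
                       quantiles=q,
    ...<2 lines>...
                       out=out,
                       weights=wgt)
    slices_having_nans = np.isnan(arr[-1, ...])
                                  ~~~^^^^^^^^^
IndexError: index -1 is out of bounds for axis 0 with size 0
```

View pics/w3.png

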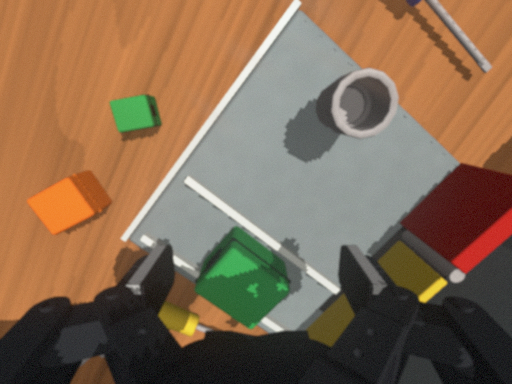

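View pics/s3.png

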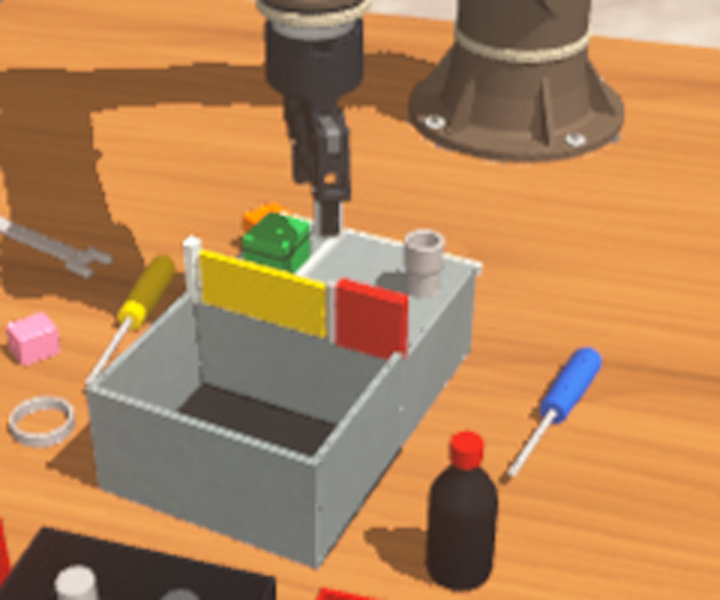

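The wrist view shows the right finger behind the case and the left finger on the free ledge. In the scene view the left tip, at about (327,235), is still well above the ledge. I'll go down 44 mm more.

Emit:
servo_tool(
  plan=[
    {"jaw":1,"xyz":[0.2,0,0],"angular":[0,0,0]},
    {"jaw":1,"xyz":[0.1,0,0],"angular":[0,0,0]},
    {"jaw":1,"xyz":[0.06,0,0],"angular":[0,0,0]},
    {"jaw":1,"xyz":[0,0,0],"angular":[0,0,0]},
    {"jaw":1,"xyz":[0,0,0],"angular":[0,0,0]},
  ],
)

```text
t: 4.6
position: [512.9, -83.3, 56.9]
tool_rot: [-0.583, 1.57, -0.084]
ft_force: [-0.1, 0.4, -0.1]
grip_width: 85.5
```

```bash
sed -i 's/^print(.scene dark.*$//' look.py; python3 look.py 4
```

```text
t 4.6 world [512.9 -83.3  56.9] bin [-85.3   1.8  56.9] F bin [-0.14  0.36 -0.1 ] w 85.5
tool axes in bin (cols):
 [[ 0.001 -0.63   0.777]
 [ 0.     0.777  0.63 ]
 [-1.    -0.     0.001]]
q [ 0.46  0.5  -0.55  1.95  0.36  0.79  0.22]
flaptop 93 med [  0.2  23.  138.2] lo [-49.7  19.2 136.2] hi [  1.8  56.6 149.6] x/y [-1.396 30.533]
wingtop 0
case 2746 med [-88.1 -14.5 127.1] lo [-96.5 -40.  122.4] hi [-65.4  -7.3 128.5] x/y [  0.549 -76.309]
socket 4587 med [-94.9  96.6 137.1] lo [-110.    79.8  132.4] hi [-80.5 109.3 138.7] x/y [ 9.80000e-02 -1.04584e+02]
ledge 62886 med [-103.8   54.1   89.5] lo [-152.   -48.    87.9] hi [-14.3 116.8  91. ] x/y [   0.183 -102.724]
finger max tool x -31.5  bin tip [-129.   -23.4   89. ]
finger max tool x -31.5  bin tip [-51.4  40.1  88.9]
```

View pics/w4.png

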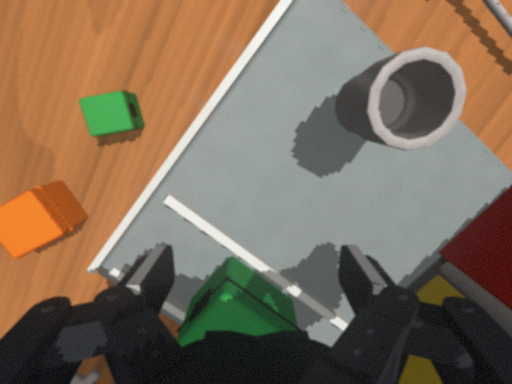

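View pics/s4.png

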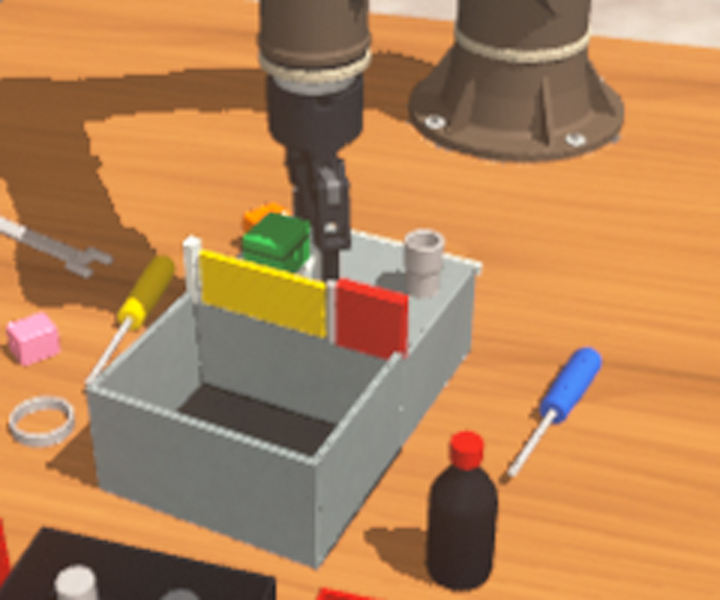

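No contact yet. The tips are at about z 103 and both fingers are clear. I'll raise 5 mm and turn 4° for more clearance at the hinge post, then push along bin +x.

Emit:
servo_tool(
  plan=[
    {"jaw":1,"xyz":[-0.042,0,0],"angular":[0.022,0,0]},
    {"jaw":1,"xyz":[0,-0.016,-0.011],"angular":[0,0,0]},
    {"jaw":1,"xyz":[0,-0.029,0.041],"angular":[0,0,0]},
    {"jaw":1,"xyz":[0,-0.029,0.041],"angular":[0,0,0]},
    {"jaw":1,"xyz":[0,-0.029,0.041],"angular":[0,0,0]},
    {"jaw":1,"xyz":[0,-0.029,0.041],"angular":[0,0,0]},
    {"jaw":1,"xyz":[0,-0.029,0.041],"angular":[0,0,0]},
    {"jaw":1,"xyz":[0,-0.029,0.041],"angular":[0,0,0]},
    {"jaw":1,"xyz":[0,-0.029,0.041],"angular":[0,0,0]},
    {"jaw":1,"xyz":[0,0,0],"angular":[0,0,0]},
  ],
)

```text
t: 5.95
position: [553.6, -93.6, 61.3]
tool_rot: [2.772, 1.57, -3.082]
ft_force: [-2.7, 0.8, 0.6]
grip_width: 85.2
```

```bash
python3 look.py 5
```

```text
t 5.95 world [553.6 -93.6  61.3] bin [-43.4  -0.8  61.3] F bin [-2.8   0.3   0.63] w 85.2
tool axes in bin (cols):
 [[-0.    -0.575  0.818]
 [-0.     0.818  0.575]
 [-1.     0.    -0.   ]]
q [ 0.44  0.54 -0.52  1.85  0.35  0.84  0.18]
flaptop 1034 med [  3.9  48.4 140.9] lo [ -3.3  39.6 136.3] hi [  8.9  56.5 147. ] x/y [  0.839 -36.538]
wingtop 3048 med [ -3.8  78.6 145.1] lo [ -6.7  66.2 140.3] hi [  5.2  94.3 146.6] x/y [-0.127  7.517]
case 6171 med [-54.8 -18.4 127.4] lo [-73.1 -42.  123. ] hi [-29.6  -4.8 128.6] x/y [  0.336 -47.061]
socket 2133 med [-86.9  84.9 137.2] lo [-105.4   79.5  132.7] hi [-79.7 101.8 138.9] x/y [   0.767 -156.804]
ledge 69486 med [-88.   45.8  89.5] lo [-151.4  -52.1   88. ] hi [-13.2 116.   91.1] x/y [   0.394 -102.33 ]
finger max tool x -27.2  bin tip [-90.6 -20.8  89. ]
finger max tool x -27.1  bin tip [-9.  36.7 88.9]
```

View pics/s5.png

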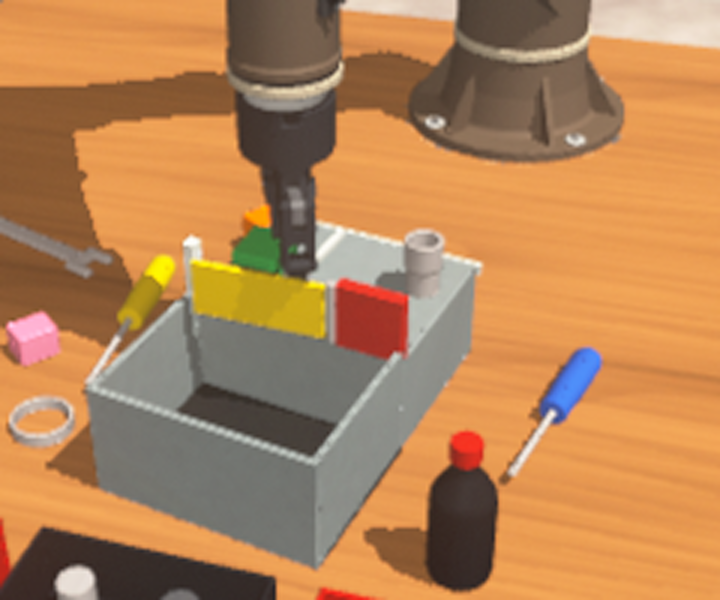

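View pics/w5.png

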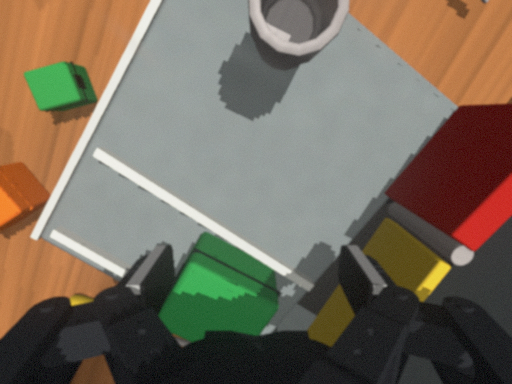

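The flap has started to open and the case has moved to about x -49, with its rear edge at -73. Continuing.

Emit:
servo_tool(
  plan=[
    {"jaw":1,"xyz":[0,-0.029,0.041],"angular":[0,0,0]},
    {"jaw":1,"xyz":[0,-0.029,0.041],"angular":[0,0,0]},
    {"jaw":1,"xyz":[0,-0.029,0.041],"angular":[0,0,0]},
    {"jaw":1,"xyz":[0,-0.029,0.041],"angular":[0,0,0]},
    {"jaw":1,"xyz":[0,0,0],"angular":[0,0,0]},
  ],
)

```text
t: 6.68
position: [575.9, -98.0, 60.9]
tool_rot: [2.781, 1.568, -3.072]
ft_force: [-5.2, -1.1, 0.9]
grip_width: 85.6
```

```bash
python3 look.py 6
```

```text
t 6.67 world [575.9 -98.   60.9] bin [-20.6  -1.1  60.9] F bin [-4.94 -1.98  0.88] w 85.6
tool axes in bin (cols):
 [[-0.003 -0.575  0.818]
 [-0.001  0.818  0.575]
 [-1.     0.001 -0.003]]
q [ 0.43  0.57 -0.51  1.79  0.35  0.87  0.19]
flaptop 1404 med [ 14.7  48.1 141.2] lo [  6.2   4.5 136.4] hi [ 54.   58.  146.9] x/y [-0.46  37.354]
wingtop 6013 med [ -2.6  88.8 145.3] lo [ -6.5  66.7 140.5] hi [  5.3 111.3 146.7] x/y [-0.051  2.648]
case 6204 med [-32.3 -18.6 127.4] lo [-50.6 -42.1 123. ] hi [ -7.1  -4.8 128.6] x/y [  0.334 -24.482]
socket 568 med [-85.7  82.8 136.2] lo [-93.2  79.4 132.1] hi [-80.1  88.9 138.6] x/y [   1.286 -193.039]
ledge 74413 med [-82.   40.3  89.5] lo [-150.8  -52.7   88. ] hi [-13.4 115.1  91.2] x/y [  0.402 -97.837]
finger max tool x -27.4  bin tip [-68.1 -21.   89. ]
finger max tool x -35.6  bin tip [ 15.4  40.4 106.6]
```

View pics/s6.png

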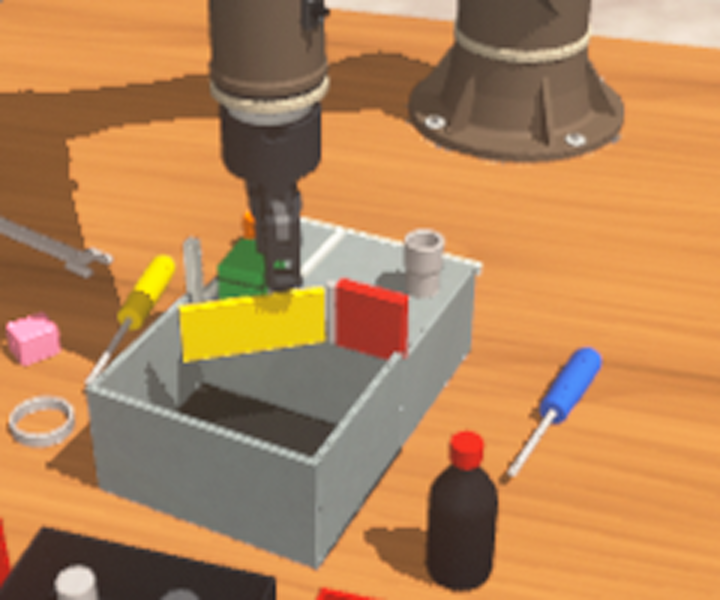

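View pics/w6.png

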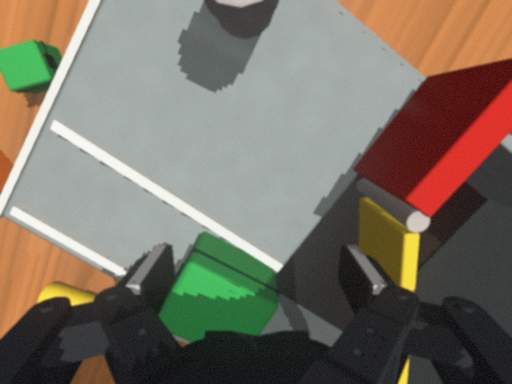

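Step 1 is done. The flap stands at about 0.7 rad, the finger is on it, and the case is at about x -27 and clear of the flap. I'll keep pushing through the doorway.

Emit:
servo_tool(
  plan=[
    {"jaw":1,"xyz":[0,-0.029,0.041],"angular":[0,0,0]},
    {"jaw":1,"xyz":[0,-0.029,0.041],"angular":[0,0,0]},
    {"jaw":1,"xyz":[0,-0.029,0.041],"angular":[0,0,0]},
    {"jaw":1,"xyz":[0,-0.024,0.034],"angular":[0,0,0]},
    {"jaw":1,"xyz":[0,-0.024,0.034],"angular":[0,0,0]},
    {"jaw":1,"xyz":[0,-0.024,0.034],"angular":[0,0,0]},
    {"jaw":1,"xyz":[0,0,0],"angular":[0,0,0]},
  ],
)

```text
t: 7.65
position: [609.6, -104.7, 61.2]
tool_rot: [-2.468, 1.57, -2.039]
ft_force: [-2.8, -3.2, -1.2]
grip_width: 85.7
```

```bash
python3 look.py 7
```

```text
t 7.65 world [ 609.6 -104.7   61.2] bin [13.7 -1.6 61.2] F bin [-2.16 -3.65 -1.2 ] w 85.7
tool axes in bin (cols):
 [[-0.    -0.574  0.819]
 [-0.001  0.819  0.574]
 [-1.    -0.    -0.   ]]
q [ 0.42  0.62 -0.5   1.7   0.36  0.91  0.2 ]
flaptop 2405 med [ 31.4  50.4 141.4] lo [  9.3  39.  137. ] hi [ 59.3  61.1 143.1] x/y [-0.67  65.272]
wingtop 7743 med [ -0.6  93.4 145.4] lo [ -6.   66.9 141.3] hi [  5.4 116.7 146.9] x/y [ 0.019 -2.403]
case 0
socket 0
ledge 69363 med [-68.5  30.6  89.5] lo [-139.7  -52.6   88.2] hi [-12.2 109.9  91.3] x/y [  0.267 -78.246]
finger max tool x -27.2  bin tip [-31.5 -23.6  88.9]
finger max tool x -40.1  bin tip [ 47.   34.  112.6]
```

View pics/s7.png

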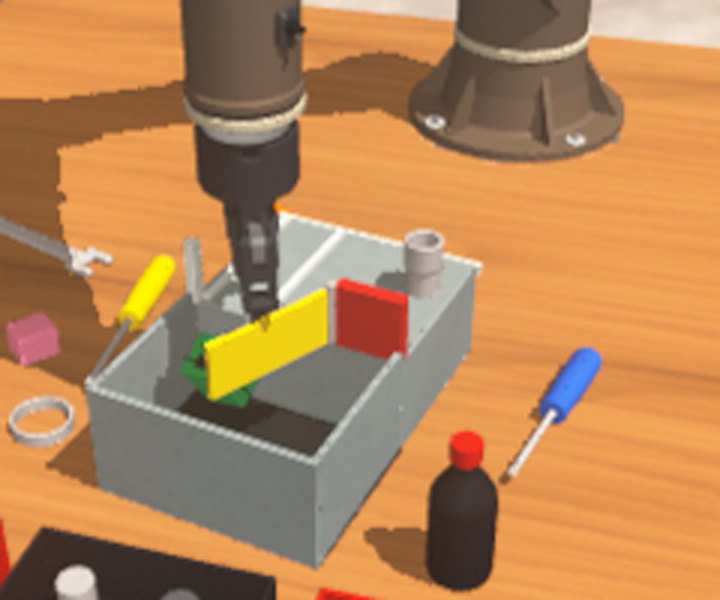

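View pics/w7.png

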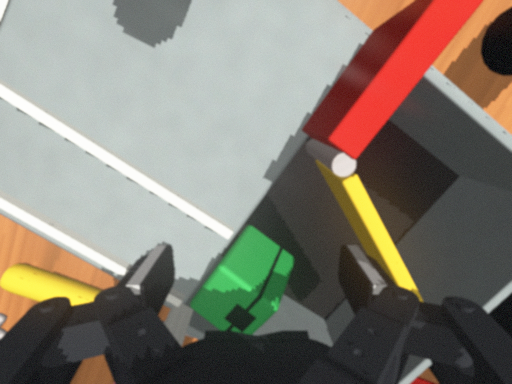

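The case has tipped into the bin: scene view at about (215,375), wrist view at about (245,280). I'll hold for a moment so it settles, then check.

Emit:
servo_tool(
  plan=[
    {"jaw":1,"xyz":[0,0,0],"angular":[0,0,0]},
    {"jaw":1,"xyz":[0,0,0],"angular":[0,0,0]},
    {"jaw":1,"xyz":[0,0,0],"angular":[0,0,0]},
    {"jaw":1,"xyz":[0,0,0],"angular":[0,0,0]},
  ],
)

```text
t: 8.25
position: [609.8, -104.2, 61.5]
tool_rot: [-1.21, 1.571, -0.78]
ft_force: [-0.8, -3.3, -2.5]
grip_width: 85.5
```

```bash
python3 look.py 8
python3 - <<'E'
from h import *
s=robot.sense();p,d=robot.read_camera("wrist");t,B=wcloud(d,s);H,S,V=cv2.split(cv2.cvtColor(p,cv2.COLOR_RGB2HSV))
g=(H>45)&(H<75)&(S>100)&(d>0)&(B[...,0]>-30);print(np.percentile(B[g],[3,50,97],axis=0).round(0))
E
```

```text
t 8.25 world [ 609.8 -104.2   61.5] bin [13.8 -1.1 61.5] F bin [-0.16 -3.42 -2.49] w 85.5
tool axes in bin (cols):
 [[ 0.    -0.574  0.819]
 [-0.     0.819  0.574]
 [-1.    -0.     0.   ]]
q [ 0.42  0.62 -0.5   1.7   0.36  0.91  0.2 ]
flaptop 2366 med [ 31.7  50.6 141.4] lo [  9.6  39.5 137. ] hi [ 59.5  61.1 142.9] x/y [-1.011 82.936]
wingtop 7765 med [ -0.6  93.7 145.4] lo [ -6.1  66.9 141.1] hi [  5.4 117.5 146.8] x/y [ 0.018 -2.306]
case 0
socket 0
ledge 69364 med [-68.7  31.   89.5] lo [-139.9  -52.6   88.1] hi [-12.3 110.2  91.2] x/y [  0.265 -78.421]
finger max tool x -26.9  bin tip [-30.1 -23.9  88.9]
finger max tool x -39.6  bin tip [ 46.9  34.3 112.8]
[[ 45. -37.  11.]
 [ 67. -11.  43.]
 [ 93.   8.  45.]]
```

View pics/w8.png

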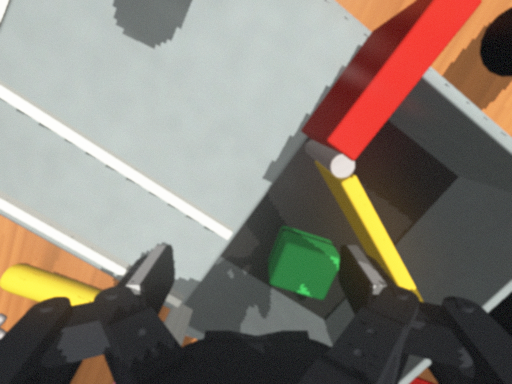

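The case lies in the bin with its top at z about 44. Drawing back along -x.

Emit:
servo_tool(
  plan=[
    {"jaw":1,"xyz":[0,0.043,-0.061],"angular":[0,0,0]},
    {"jaw":1,"xyz":[0,0.043,-0.061],"angular":[0,0,0]},
    {"jaw":1,"xyz":[0,0.043,-0.061],"angular":[0,0,0]},
    {"jaw":1,"xyz":[0,0.043,-0.061],"angular":[0,0,0]},
    {"jaw":1,"xyz":[0,0.043,-0.061],"angular":[0,0,0]},
    {"jaw":1,"xyz":[0,0.043,-0.061],"angular":[0,0,0]},
    {"jaw":1,"xyz":[0,0.043,-0.061],"angular":[0,0,0]},
    {"jaw":1,"xyz":[0,0.043,-0.061],"angular":[0,0,0]},
    {"jaw":1,"xyz":[0,0.043,-0.061],"angular":[0,0,0]},
    {"jaw":1,"xyz":[0,0.043,-0.061],"angular":[0,0,0]},
    {"jaw":1,"xyz":[0,0.043,-0.061],"angular":[0,0,0]},
    {"jaw":1,"xyz":[0,0,0],"angular":[0,0,0]},
  ],
)

```text
t: 9.9
position: [512.2, -85.9, 61.5]
tool_rot: [-2.934, 1.57, -2.504]
ft_force: [0.3, 0.7, -0.7]
grip_width: 86.0
```

Emit:
servo_tool(
  plan=[
    {"jaw":1,"xyz":[-0.2,0,0],"angular":[0,0,0]},
    {"jaw":1,"xyz":[-0.4,0,0],"angular":[0,0,0]},
    {"jaw":1,"xyz":[-0.4,0,0],"angular":[0,0,0]},
    {"jaw":1,"xyz":[-0.4,0,0],"angular":[0,0,0]},
    {"jaw":1,"xyz":[-0.2,0,0],"angular":[0,0,0]},
    {"jaw":1,"xyz":[0,0,0],"angular":[0,0,0]},
    {"jaw":1,"xyz":[0,0,0],"angular":[0,0,0]},
  ],
)

```text
t: 10.78
position: [512.4, -86.1, 252.6]
tool_rot: [2.692, 1.57, 3.122]
ft_force: [-0.4, -0.2, 0.5]
grip_width: 85.2
```

```bash
python3 look.py 9
python3 - <<'E'
from h import *
s=robot.sense();p,d=robot.read_camera("wrist");t,B=wcloud(d,s);H,S,V=cv2.split(cv2.cvtColor(p,cv2.COLOR_RGB2HSV))
g=(H>45)&(H<75)&(S>100)&(d>0)&(B[...,0]>-30);print(np.percentile(B[g],[3,50,97],axis=0).round(0))
E
```

```text
t 10.78 world [512.4 -86.1 252.6] bin [-85.2  -0.9 252.6] F bin [-0.33 -0.22  0.5 ] w 85.2
tool axes in bin (cols):
 [[-0.001 -0.575  0.818]
 [-0.     0.818  0.575]
 [-1.     0.    -0.001]]
q [ 0.54  0.28 -0.61  1.71  0.17  1.21  0.32]
flaptop 655 med [  2.9   5.9 141.1] lo [  0.7 -49.9 136.4] hi [  6.8  55.1 142.6] x/y [0.    3.197]
wingtop 719 med [ -1.3  93.9 145.3] lo [ -6.1  67.5 140.5] hi [  5.5 119.3 146.9] x/y [-0.006 -0.548]
case 0
socket 404 med [-94.3  96.  137.2] lo [-109.4   80.5  132.8] hi [-80.  110.  138.8] x/y [ 3.4000e-02 -9.7736e+01]
ledge 16717 med [-84.5  36.   89.4] lo [-151.4  -62.8   87.7] hi [-13.  118.   91.1] x/y [ 1.300e-02 -8.477e+01]
finger max tool x -48.6  bin tip [-123.7  -21.9  306.5]
finger max tool x -48.5  bin tip [-52.1  29.  306.4]
[[ 55. -41.   6.]
 [ 74. -12.  43.]
 [113.   8.  45.]]
```

View pics/s9.png

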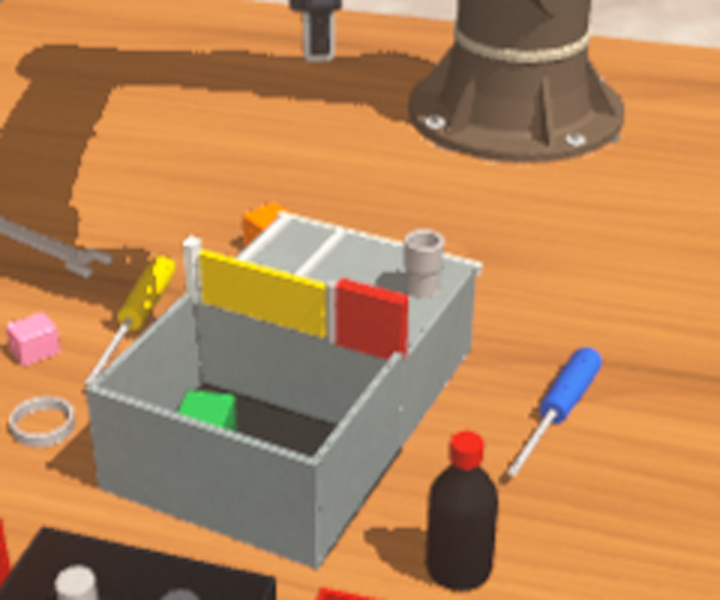

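View pics/w9.png

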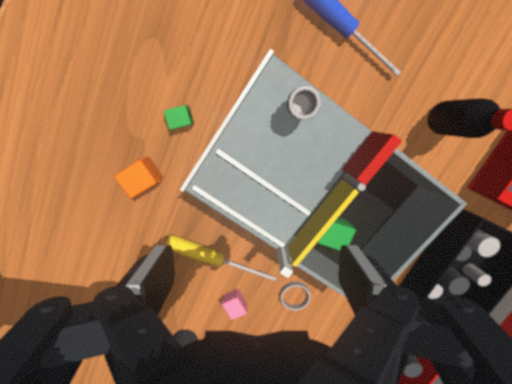

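The flap is shut, with zero slope along the doorway. The case rests on the bin floor, the bystanders haven't moved, and the arm is clear.

```bash
python3 -c "
from station import robot
print(robot.hand_in())"
```

```text
the job is handed in; nothing more can be done
None
```

The green bit case is in the bin and the flap has swung shut. I handed the job in at about 10.8 s; no verdict is reported.

**What I did:** I skewed the open gripper about 55° over the ledge so the left fingertip led. In one straight push it swung the flap open while the right finger pushed the case along its lane and over the sill. I then drew back along the ledge and raised the arm.

**On the way:**
- **Step 1:** a mid-push look showed the flap at about 0.7 rad with the finger on it. The case centre was about 27 mm before the sill and clear of the flap.
- **Step 2:** I did not measure the moment the case passed the sill. I infer it from the continuous push and the pictures before and after.

**Last checks:**
- **Flap:** shut, with its top edge back in its starting position (slope 0.000).
- **Case:** at rest on the bin floor, its top at about z 44, at roughly x 75, y -15 in the bin frame.
- **Bystanders:** the socket is within about 1 mm of where it stood, and the others in view look unmoved. The spanner is only partly in the last pictures and the wheel socket is not in them. The arm went nowhere near them while low.
- **Arm:** clear of everything. The largest wrist force I read was about 6 N.

**What disagreed:**
- The wrist and scene cameras both put the open fingertips about 46 mm short of the reported TCP. About 13 mm was expected, so I set heights by the measured tips.
- The cameras differed by about 4 mm on the bin's x. I used a value in between, which the wrist camera then confirmed to about 1 mm.

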